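# Check a cured painting with the hardness gauge

### The job

A teal paint marker has been left standing on the test spot of the painted panel: put it cap-down, all the way into the one empty hole of the wooden marker block (the hole with the teal rim) and let go of it. Then take the orange hardness gauge out of its stand and hold it upright on the panel with its probe tip inside the small black ring, its wide display face parallel to the panel's long edges, pressing gently so that the spring plunger is about half in. Finish like that, still holding the gauge steady on the spot; do not press it hard, and leave the other things where they are.

Things in the scene. Friction and masses are not known exactly. Their poses are not given: they have to be found in the camera images.
- panel: Painted wooden panel lying flat and fixed on the table, pale sea-green with teal, light blue and dark blue paint, blue sides; 220 mm along its x, 280 mm along its y (the long edges run along y), 30 mm thick. Origin at the centre of its underside; the painted face is hard and flat at z = 30 mm.
- mark: Test spot on the panel: white paper disc 32 mm in diameter, 1 mm thick, look only (things rest on the panel's face), with a black ring 14 mm in diameter and a red dot at its centre. Origin at its centre, on the panel's face. The teal marker stands on it at the start, up to 5 mm off centre.
- marker: Teal paint marker, loose, standing upright on its cap on the test spot. 120 mm tall: cap at the bottom, 22 mm diameter, 40 mm high, its foot bevelled to 19 mm; above it a white barrel 18 mm in diameter up to 114 mm, then a 15 mm end. Origin at the centre of the cap's flat end, z along the pen to the other end. About 35 g.
- rack: Light wooden marker block, fixed: 165 mm (x) by 56 mm (y), 55 mm high. Three round holes in a row at x = -55, 0, +55 mm, 26 mm in diameter, mouths bevelled, 45 mm deep (floor 10 mm above the origin). Two hold other markers, standing up to 130 mm above the table. Origin at the centre of its underside.
- slot: Teal rim, 37 mm in diameter, around the empty hole of the marker block; origin at the centre of the hole's mouth, 55 mm above the table. It can be any of the three holes.
- stand: Grey gauge stand, fixed, 70 x 70 mm, 75 mm high, with a 23 mm hole from top to bottom in its middle. Origin at the centre of its underside.
- gauge: Orange hardness gauge, loose, about 200 g, upright in its stand, body resting on the stand's top (origin 25 mm above the table; lift 70 mm to clear). Origin: lower end of its steel barrel (19 mm diameter, z 0 to 50 mm), z up. Orange body z 50 to 130 mm: 26 mm along x, 34 mm along y; display on the wide -x face, which runs along y. A 7 mm spring plunger sticks out 15 mm below the barrel.
- plunger (a joint): How far the gauge's plunger is pushed in, m: 0 when free (15 mm stick out), 0.010 when fully in (5 mm still stick out). Spring: 1.2 N to start moving, then 0.6 N per mm, so 4.2 N at half (5 mm). The 5 mm of it next to the barrel is white, the next 5 mm red: half in means the white has just gone.
- probe_tip (a point): The round tip of the gauge's plunger, 15 mm below the gauge's origin when free; moves with the plunger.
- marker_red: Red paint marker, same shape as the teal one, loose in a hole of the block; leave alone.
- marker_yellow: Yellow paint marker, same shape, loose in another hole of the block; leave alone.
- cup: Small white paper paint cup, loose, 64 mm in diameter and 65 mm high, origin under its centre; leave alone.
- dropper: Amber dropper bottle with black cap, loose, 38 mm in diameter, 100 mm high, origin under its centre; leave alone.
- paint_green: Green paint bottle with black cap, loose, 60 mm in diameter, 120 mm high, origin under its centre; leave alone.
- jar: Sea-green jar with white lid, loose, 60 mm in diameter, 65 mm high, origin under its centre; leave alone.
Things that resemble listed ones, but are neither listed nor needed, are in the scene too. What is shaped like the marker but blue or purple is not meant.

How it is judged:
By the outcome, as a careful person would: the job done as asked, in the order asked, and still so for the second after the job is handed in, while the arm keeps its last pose, push and grip.
It also fails if it takes over 61 s, if anything falls off the work surface, if the arm or the gripper's body presses on something with over 40 N, if the wrist force passes 120 N, or if a joint passes its speed limit or range.

### The arm

A 6-joint arm with a two-finger parallel gripper is mounted at the origin on the work surface. World frame = base frame: x ahead of the robot, y to its left, z up, the work surface at z = 0. Lengths are in mm, angles in degrees, forces in N, time in s.
With the tool pointing down it reaches from about 350 to 850 mm from the base axis. Payload 8.1 kg.
Tool frame: the origin (TCP) lies midway between the tips of the shut fingers; the grasp point (between the pads) lies grip_depth behind it (grip_depth is the distance from the TCP to the grasp point, in mm); z points along the fingers, y is the line along which they close (so a half turn about z gives the same grasp; the last joint's range is limited). The gripper opens to 85 mm and grips with 20 to 120 N. Pads are 22 mm wide; open, the fingers measure 114 mm over their backs; the gripper's body (76 mm by 85 mm) begins 54 mm behind the grasp point. The pads swing forward as they close: fully open they stand 13 mm farther back than shut.
Start: joints at [-80.18, 7.471, 85.268, -0, 87.261, -4.893], TCP at [152.412, -580.324, 231.292] pointing down, gripper open.
Joint ranges: [-169.43, 169.43], [-51.17, 129.36], [1.28, 143.12], [-76.62, 256.62], [0, 156.53], [-152.29, 152.29]. Speed limits (degrees/s): [136.94, 136.94, 159.86, 180, 180, 180].

### API

Orientations are given as [roll, pitch, yaw] about the fixed x, y, z axes, in that order (R = Rz(yaw) Ry(pitch) Rx(roll)).
In Python, from bench import sense, snapshot, hand_in, grip_depth gives the robot as it stands. The module is installed in compiled form; this text tells all that it offers.
- The arm moves only by the tool apply_moves, never from a script. Its argument "series" is text: rows parted by semicolons, each of 5 numbers parted by spaces: the shift along the tool's x, y, z each as a share of 0.3 m, from -1 to 1, then the turn about the tool's z as a share of 2 rad, from -1 to 1, then the gripper's target within -1 to 1 (shut at 1, half-way at 0, fully open at -1). In form: tx ty tz twist gripper; .... A call has 1 to 5 rows; each row shifts and turns the commanded pose from where the row before left it, along the tool's axes as they then stand; what a row does not reach is not made up. A row lasts 1/12 s, in which the tool goes at most 41.7 mm and 7.16 degrees, less where a joint would pass 70% of its speed; a pose out of reach is approached as far as the arm can. A call with a number of a shift or a turn outside -1 to 1 is refused whole. A call with a gripper value outside its range is refused whole. The fingers move at their own pace and stop on an object; "squeeze" is the grip in N (left out, the last holds). Time passes only in rows, so rows that do not move let the fingers close. It gives the time, the measured TCP pose, the force, the opening and the grip force at its end, in the units of the state.
- sense(): the state, without advancing time (a new reading comes with each control period).
- snapshot(name): name is "side" or "top" or "wrist"; returns a dict with "frame" (480x640x3 uint8, blue, green, red), "depth" (480x640 float32, mm along the optical axis (not along the pixel's ray), 0 where there is no reading), "intrinsics" (3x3 intrinsics, pixels), "extrinsics" (4x4, takes a point from camera to world coordinates); the wrist camera has in their place "tool_from_camera" (4x4, takes a point from camera to tool coordinates, whose origin is the TCP and whose axes are the flange's). Camera axes: x right, y down, z forward; pixel columns grow to the right and rows downward; lengths in mm; the calibration is good to about 2 mm. The wrist camera is an equidistant fisheye: a pixel r from the principal point sees the ray r / f radians off the axis. A picture is of the moment at which its call begins: read the wrist's pose just before it.
- hand_in(): hands the job in; it is judged then, once.
The state is a dict: "time": time; "joint_pos": joint angles; "qd": joint speeds; "joint_efforts": joint torques, N m; "tool_pos": TCP position; "tcp_rot": TCP orientation; "ft_force": force on the tool from outside, world axes, zero at the start; "wrist_torque": the same for the moment, N m; "finger_gap": finger opening in mm; "grip_force": force on a finger pad.
Only numpy, scipy, OpenCV 4.12 (cv2) and the standard library are available. Lean on these libraries where they do the work, as an engineer would, in place of code of your own. Each camera call takes 0.05 s, during which the arm holds its last target. There are 200 camera calls.

## Working session

There is one attempt and no reset: what is moved stays moved. The work goes in short steps, Python scripts to look and compute and a tool call to move; the robot and the scene stay as the last step left them, time stands still between calls to the robot, and variables do not carry over. Pictures are saved under pics/ and viewed, at most 10 in all, crops included, and the job is handed in when it is done.

Besides the shell and the picture viewer there is one more tool, called after "Request:" as a command line: name --argument value ..., lists and objects as JSON in quotes. apply_moves: Moves the arm, as the interface text tells. Its arguments: {"type":"object","properties":{"series":{"type":"string"},"squeeze":{"type":"number"}},"required":["series"]}

```bash
mkdir -p pics
python3 - <<'E'
from bench import sense,snapshot,grip_depth
import cv2,numpy as np
print(grip_depth, sense())
for n in("side","top"):
    s=snapshot(n); cv2.imwrite(f"pics/{n}0.png",s["frame"]); np.savez(f"pics/{n}0.npz",**{k:v for k,v in s.items()})
    print(n,s["intrinsics"],s["extrinsics"])
E
```

```text
18.700000000000003 {'time': 0.0, 'joint_pos': array([-8.01789788e+01,  7.51628350e+00,  8.53314365e+01,  1.51664188e-03,
        8.72624669e+01, -4.89294487e+00]), 'qd': array([ 0.00788764, -0.02576301,  0.09343741,  0.04581511, -0.04137655,
       -0.0616855 ]), 'joint_efforts': array([ 1.42938472e-03, -5.69409406e+01, -5.00546873e+01, -2.94092579e-04,
        1.45803590e-02, -6.41848533e-05]), 'tool_pos': array([ 152.33032287, -579.74873815,  230.21152209]), 'tcp_rot': array([-1.79890344e+02, -1.09075540e-02,  1.47138817e+01]), 'ft_force': array([-0.59697849,  0.87444268, -0.09329057]), 'wrist_torque': array([ 0.00412601, -0.06569366, -0.02552384]), 'grip_force': 0.0, 'finger_gap': 85.53353352489601}
side [[479.35024893   0.         320.51998705]
 [  0.         479.35024893 239.08957543]
 [  0.           0.           1.        ]] [[-7.62598377e-01 -3.29101966e-01  5.56898206e-01  9.01378515e+01]
 [-6.46867640e-01  3.84723593e-01 -6.58445148e-01  5.45023284e+02]
 [ 2.44371398e-03 -8.62368630e-01 -5.06274999e-01  4.91479002e+02]
 [ 0.00000000e+00  0.00000000e+00  0.00000000e+00  1.00000000e+00]]
top [[612.9945389    0.         330.69296856]
 [  0.         612.9945389  239.2357973 ]
 [  0.           0.           1.        ]] [[ 1.21655586e-02 -9.89803701e-01  1.41917699e-01  4.02430809e+02]
 [-9.99918692e-01 -1.25848100e-02 -2.05698127e-03 -1.25633476e+01]
 [ 3.82201495e-03 -1.41881135e-01 -9.89876323e-01  1.22490188e+03]
 [ 0.00000000e+00  0.00000000e+00  0.00000000e+00  1.00000000e+00]]
```

View pics/side0.png

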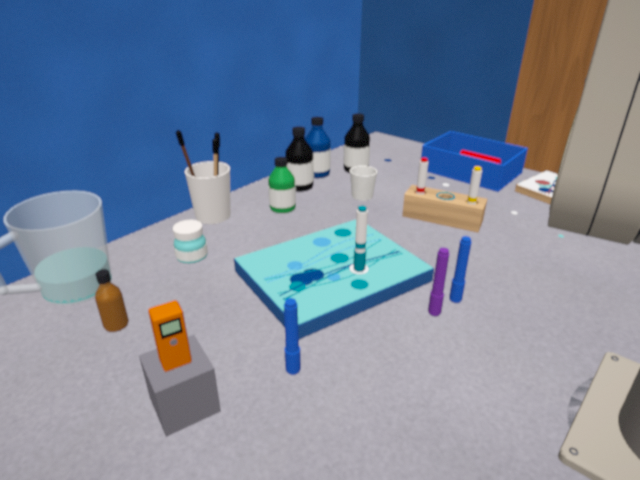

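View pics/top0.png

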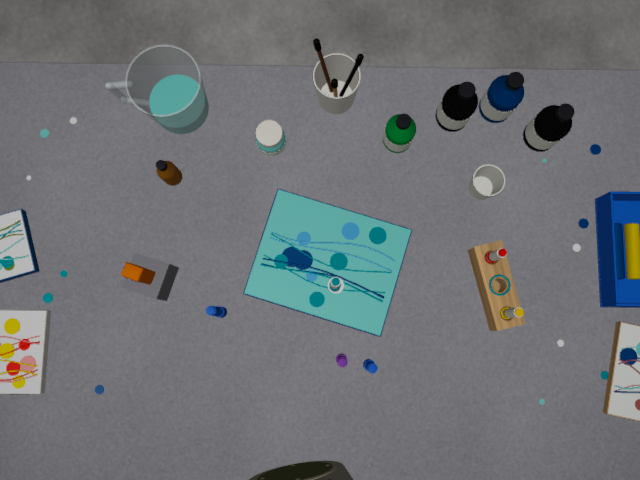

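The side view shows the teal marker on the white spot at (361,240). In the top view it is at (335,284), the empty teal-rimmed middle hole is at (499,285), and the gauge is in its stand at (140,272).

Could be mistaken for the marker, as side / top pixels:
- Blue pens: (291,335) and (461,270) / (216,311) and (370,366).
- Purple pen: (438,282) / (341,359).
- Red and yellow markers in the block: (423,175) and (475,183).

My choice is the white-barrel, teal-cap marker on the spot. Next I'll measure and check it in a close crop.

```bash
cat > h.py <<'E'
import numpy as np,cv2
def cloud(n,f=None):
    s=np.load(f or f"pics/{n}0.npz"); K,E,d=s["intrinsics"],s["extrinsics"],s["depth"]
    v,u=np.mgrid[:480,:640]
    p=np.stack([(u-K[0,2])/K[0,0]*d,(v-K[1,2])/K[1,1]*d,d],-1)
    return p@E[:3,:3].T+E[:3,3], s["frame"], d>0
def ray(n,u,v,z,f=None):
    s=np.load(f or f"pics/{n}0.npz"); K,E=s["intrinsics"],s["extrinsics"]
    r=E[:3,:3]@np.array([(u-K[0,2])/K[0,0],(v-K[1,2])/K[1,1],1]); o=E[:3,3]
    return o+r*(z-o[2])/r[2]
E
python3 - <<'E'
from h import *
P,F,ok=cloud("top")
def box(name,u0,u1,v0,v1,z0,z1):
    m=np.zeros((480,640),bool); m[v0:v1,u0:u1]=1
    m&=ok&(P[...,2]>z0)&(P[...,2]<z1); q=P[m]
    r=cv2.minAreaRect(q[:,:2].astype(np.float32))
    print(name,len(q),q.mean(0).round(1),"rect",np.round(r[0],1),np.round(r[1],1),round(r[2],1))
box("panel",235,420,180,345,22,38)
box("rack",460,535,230,340,49,61)
box("stand",110,190,240,310,68,82)
box("gaugetop",110,190,240,310,147,165)
box("marker",320,350,270,300,140,160)
box("red",480,520,240,270,115,145);box("yel",500,530,300,325,115,145)
print("table z",np.median(P[400:440,150:200,2]))
print("hole",ray("top",499,285,55),"disc",ray("top",335,284,30))
c=np.hstack([cv2.resize(F[220:350,235:435],(800,520),interpolation=cv2.INTER_CUBIC)]);
a=cv2.resize(F[255:310,300:370],(400,314),interpolation=cv2.INTER_CUBIC)
b=cv2.resize(F[230:340,460:540],(229,314),interpolation=cv2.INTER_CUBIC)
S=np.load("pics/side0.npz")["frame"]
e=cv2.resize(S[190:290,320:400],(229,286),interpolation=cv2.INTER_CUBIC)
g=cv2.resize(F[245:310,110:190],(352,286),interpolation=cv2.INTER_CUBIC)
h=np.zeros((286,48,3),np.uint8)
cv2.imwrite("pics/crop1.png",np.vstack([np.hstack([a,b]),np.hstack([e,g,h])]))
E
```

```text
panel 15709 [529.1  -9.9  29.9] rect [530.8  -9.7] [280.4 220.6] 73.4
rack 2047 [ 484.8 -335.2   55. ] rect [ 486.3 -337.5] [164.8  57.9] 14.1
stand 1025 [492.8 328.1  74.2] rect [494.2 333. ] [72.4 70.1] 72.4
gaugetop 292 [493.9 332.1 153.8] rect [494.3 333.5] [35.4 26.2] 71.0
marker 81 [481.8 -23.1 148. ] rect [482.4 -23.3] [16.  17.6] 0.6
red 93 [ 538.6 -322.   126.9] rect [ 539.1 -322.9] [17.4 16.6] 22.0
yel 94 [ 432.7 -348.9  126.7] rect [ 431.9 -349.6] [17.6 16.8] 46.0
table z -0.6146441994164888
hole [ 485.96629328 -337.4459859    55.        ] disc [485.72460907 -24.51180778  30.        ]
```

View pics/crop1.png

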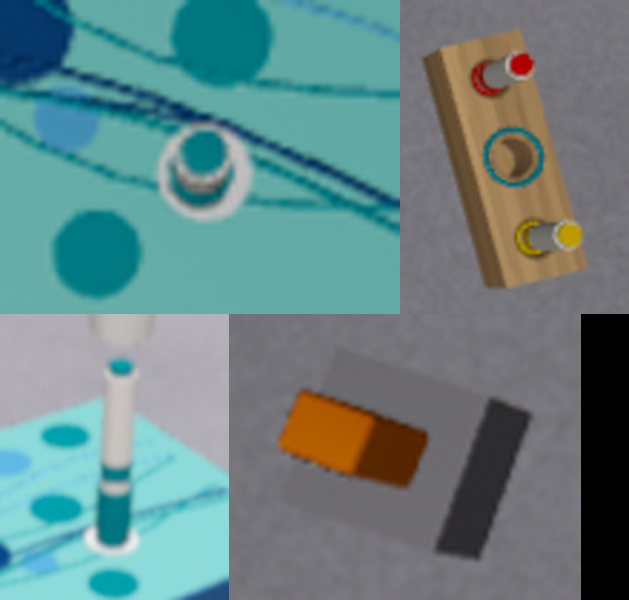

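The crop confirms the teal-capped, white-barrelled marker on the paper disc, and the middle hole of the block is empty. All sizes match the description: panel 280×220, block 165×58, stand about 70, gauge 35×26. Now moving above the marker.

Request:
apply_moves --series "0.0768 -0.0757 0 0 -1;0.0768 -0.0757 0 0 -1;0.0768 -0.0757 0 0 -1;0.0768 -0.0757 0 0 -1;0.0768 -0.0757 0 0 -1" --squeeze 40

```text
time: 0.52
tool_pos: [235.3, -439.7, 230.7]
tcp_rot: [-179.9, 0.0, 14.7]
ft_force: [0.6, 0.5, 0.0]
finger_gap: 85.0
grip_force: 0.0
```

Request:
apply_moves --series "0.0768 -0.0757 0 0 -1;0.0768 -0.0757 0 0 -1;0.0768 -0.0757 0 0 -1;0.0768 -0.0757 0 0 -1;0.0768 -0.0757 0 0 -1"

```text
time: 0.93
tool_pos: [317.9, -300.6, 230.9]
tcp_rot: [-180.0, 0.0, 14.7]
ft_force: [0.9, 0.1, 0.4]
finger_gap: 85.2
grip_force: 0.0
```

Request:
apply_moves --series "0.0768 -0.0757 0 0 -1;0.0768 -0.0757 0 0 -1;0.0768 -0.0757 0 0 -1;0.0768 -0.0757 0 0 -1;0.0768 -0.0757 0 0 -1"

```text
time: 1.35
tool_pos: [400.5, -161.5, 231.0]
tcp_rot: [-180.0, 0.0, 14.7]
ft_force: [0.7, -0.6, 0.4]
finger_gap: 85.1
grip_force: 0.0
```

Request:
apply_moves --series "0.0768 -0.0757 0 0 -1;0.0768 -0.0757 0 0 -1;0.0768 -0.0757 0 0 -1;0.0768 -0.0757 0 0 -1;0.0768 -0.0757 0 0 -1"

```text
time: 1.77
tool_pos: [483.1, -22.3, 231.0]
tcp_rot: [-180.0, 0.0, 14.7]
ft_force: [0.6, -0.9, 0.7]
finger_gap: 85.3
grip_force: 0.0
```

Request:
apply_moves --series "0 0 0 0 -1;0 0 0 0 -1"

```text
time: 1.93
tool_pos: [482.8, -22.5, 230.7]
tcp_rot: [-180.0, 0.1, 14.9]
ft_force: [-0.7, -0.9, -0.5]
finger_gap: 85.5
grip_force: 0.0
```

```bash
cat >> h.py <<'E'
def Rt(s):
    from scipy.spatial.transform import Rotation as R
    return R.from_euler("xyz",s["tcp_rot"],degrees=True).as_matrix()
def wrist():
    from bench import sense,snapshot
    st=sense(); s=snapshot("wrist"); K=s["intrinsics"]; d=s["depth"]
    v,u=np.mgrid[:480,:640]; a=(u-K[0,2])/K[0,0]; b=(v-K[1,2])/K[1,1]; th=np.hypot(a,b)
    t=np.where(th<1.5,np.tan(np.minimum(th,1.5)),0)/np.maximum(th,1e-9)
    p=np.stack([a*t*d,b*t*d,d],-1); T=s["tool_from_camera"]
    q=p@T[:3,:3].T+T[:3,3]
    return q, q@Rt(st).T+st["tool_pos"], s["frame"], (d>0)&(th<1.3), st
E
python3 - <<'E'
from h import *
q,w,f,ok,st=wrist(); cv2.imwrite("pics/w1.png",f); np.savez("pics/w1.npz",q=q,w=w,f=f,ok=ok)
W=w[ok]
m=(abs(W[:,0]-482)<40)&(abs(W[:,1]+23)<40)
for z0,z1 in((146,156),(100,143),(28,34)):
    k=W[m&(W[:,2]>z0)&(W[:,2]<z1)]; print(z0,len(k), k.mean(0).round(1) if len(k) else 0, k.min(0) if len(k) else 0,k.max(0) if len(k) else 0)
E
```

```text
146 427 [484.9 -22.3 149.6] [477.08120137 -29.42378571 146.13182011] [491.97340501 -15.16309828 152.05580582]
100 379 [491.1 -20.6 123.8] [479.88709674 -30.70961936 100.04857817] [493.69992294 -13.11340698 142.9936508 ]
28 5631 [486.7 -21.8  30.2] [442.00037305 -62.97862202  28.00988768] [521.98103523  16.99913385  33.99952908]
```

View pics/w1.png

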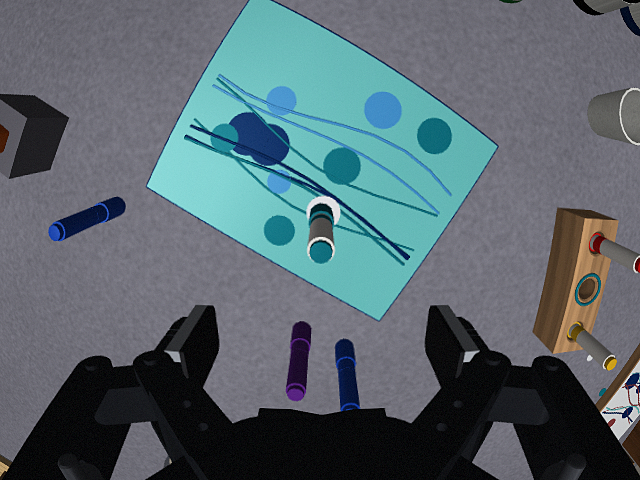

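The wrist view shows the teal marker at (320,248), between the open fingers, at (484.5,-22.3). That agrees with the top camera within 2 mm. Going down to grip the barrel.

Request:
apply_moves --series "0.004 0 0.0925 0 -1;0 0 0.0925 0 -1;0 0 0.0925 0 -1;0 0 0.0925 0 -1;0 0 0.0925 0 -1"

```text
time: 2.4
tool_pos: [483.3, -25.0, 91.4]
tcp_rot: [180.0, -0.0, 14.6]
ft_force: [0.5, -0.5, 0.2]
finger_gap: 85.8
grip_force: 0.0
```

Request:
apply_moves --series "0 0 0 0 0.6;0 0 0 0 1;0 0 0 0 1;0 0 0 0 1;0 0 0 0 1" --squeeze 30

```text
time: 2.82
tool_pos: [485.5, -24.1, 94.9]
tcp_rot: [179.9, -0.2, 14.7]
ft_force: [0.0, 0.1, 0.0]
finger_gap: 25.7
grip_force: 0.0
```

Request:
apply_moves --series "0 0 0 0 1;0 0 0 0 1;0 0 0 0 1;0 0 0 0 1;0 0 0 0 1"

```text
time: 3.23
tool_pos: [485.1, -23.9, 94.2]
tcp_rot: [179.9, -0.1, 14.7]
ft_force: [-0.5, -0.3, 7.5]
finger_gap: 17.5
grip_force: 31.2
```

Request:
apply_moves --series "0 0 -0.05 0 1;0 0 -0.1 0 1;0 0 -0.1 0 1;0 0 -0.1 0 1;0 0 -0.1 0 1"

```text
time: 3.65
tool_pos: [483.6, -23.5, 229.1]
tcp_rot: [180.0, 0.0, 14.7]
ft_force: [0.3, 0.2, 0.3]
finger_gap: 17.0
grip_force: 30.7
```

Request:
apply_moves --series "-0.0263 0.1011 0 0 1;-0.0263 0.1011 0 0 1;-0.0263 0.1011 0 0 1;-0.0263 0.1011 0 0 1;-0.0263 0.1011 0 0 1"

```text
time: 4.07
tool_pos: [484.1, -181.7, 227.9]
tcp_rot: [180.0, -0.0, 14.7]
ft_force: [1.3, 0.2, -0.7]
finger_gap: 17.0
grip_force: 30.7
```

Request:
apply_moves --series "-0.0263 0.1011 0 0 1;-0.0263 0.1011 0 0 1;-0.0263 0.1011 0 0 1;-0.0263 0.1011 0 0 1;-0.0263 0.1011 0 0 1"

```text
time: 4.48
tool_pos: [484.4, -338.6, 227.7]
tcp_rot: [180.0, -0.0, 14.7]
ft_force: [0.7, 0.1, -0.4]
finger_gap: 17.5
grip_force: 30.7
```

Request:
apply_moves --series "0 0 0 0 1;0 0 0 0 1;0 0 0 0 1"

```text
time: 4.73
tool_pos: [484.5, -336.8, 227.3]
tcp_rot: [-179.9, 0.0, 14.7]
ft_force: [0.6, 0.6, -0.4]
finger_gap: 17.3
grip_force: 30.7
```

Run:
```python
from h import *
from bench import snapshot
for n in("side","top"):
    s=snapshot(n); np.savez(f"pics/{n}1.npz",**s)
q,w,f,ok,st=wrist(); np.savez("pics/w2.npz",q=q,w=w,f=f,ok=ok)
a=np.load("pics/side1.npz")["frame"][60:240,330:530]; b=np.load("pics/top1.npz")["frame"][210:350,430:570]
cv2.imwrite("pics/c2.png",np.vstack([np.hstack([cv2.resize(a,(400,360)),cv2.resize(b,(360,360))]),np.hstack([cv2.resize(f[200:480,160:480],(274,240)),cv2.resize(f,(320,240)),np.zeros((240,166,3),np.uint8)])]))
print(st["tool_pos"],st["tcp_rot"],st["finger_gap"])
P,F,o=cloud("top","pics/top1.npz"); 
# disc position now visible
m=(P[...,2]<45)&(F.min(-1)>170)&o; m[:260]=0;m[310:]=0;m[:,:310]=0;m[:,360:]=0
print("disc",m.sum(),P[m].mean(0)); mm=np.argwhere(m); print(mm.min(0),mm.max(0))
```

```text
[ 484.81349271 -336.05591742  227.59854763] [-1.79978934e+02 -5.16147482e-03  1.47720927e+01] 17.12329928525276
disc 142 [483.65723275 -25.17334854  30.77520987]
[278 328] [292 343]
```

View pics/c2.png

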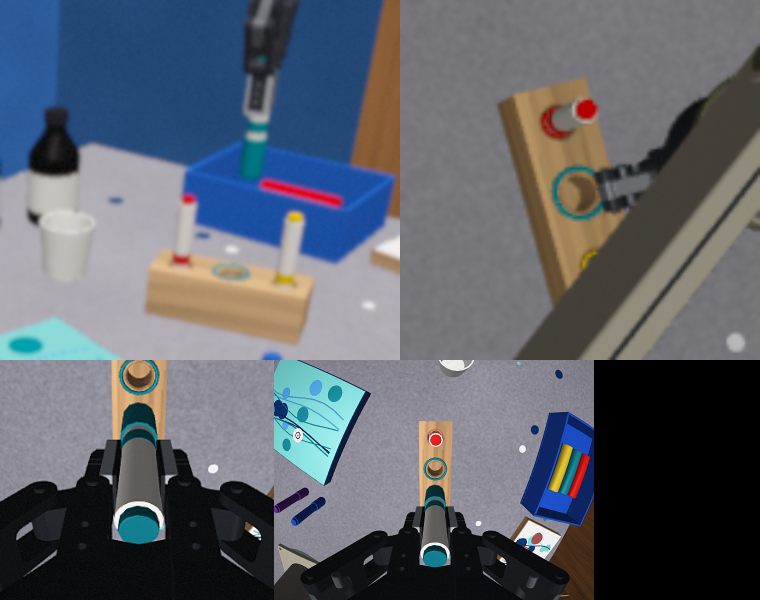

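Grip confirmed. The side view shows the marker hanging vertical, cap down, above the block. The wrist view shows the cap, with the teal-rimmed hole just ahead of it. Now I'll measure the cap and rim in the same cameras.

Run:
```python
from h import *
from scipy.optimize import least_squares
def fit(p,R):
    c0=p[:,:2].mean(0)
    r=least_squares(lambda c:np.hypot(*(p[:,:2]-c).T)-R,c0,loss="soft_l1"); return r.x.round(2),round(np.sqrt(2*r.cost/len(p)),2)
z=np.load("pics/w2.npz"); W,f,ok=z["w"],z["f"],z["ok"]
S,sf,so=cloud("side","pics/side1.npz"); T,tf,to=cloud("top","pics/top1.npz")
for n,(P,F,o) in dict(wrist=(W,f,ok),side=(S,sf,so),top=(T,tf,to)).items():
    h=cv2.cvtColor(F,cv2.COLOR_BGR2HSV); teal=(abs(h[...,0].astype(int)-92)<12)&(h[...,1]>110)&o
    near=np.hypot(P[...,0]-486,P[...,1]+337)<45
    m=teal&near&(abs(P[...,2]-55)<7); 
    if m.sum()>8: print(n,"rim",m.sum(),P[m].mean(0).round(1),fit(P[m],17))
    for z0,z1 in((160,175),(175,192),(205,230)):
        m=o&near&(P[...,2]>z0)&(P[...,2]<z1)&((teal)if z1<200 else True)
        if m.sum()>8: print(n,z0,"cap",m.sum(),P[m].mean(0).round(1),P[m].min(0).round(1),P[m].max(0).round(1),fit(P[m],11 if z1<200 else 9))
# lowest
    m=o&near&teal&(P[...,2]>120); 
    if m.sum(): print(n,"lowest teal",np.percentile(P[m][:,2],[0,2,50,100]).round(1))
print(ray("top",335.5,285,31))
```

```text
wrist rim 495 [ 489.1 -336.4   56.4] (array([ 488.86, -336.45]), np.float64(1.26))
wrist 160 cap 122 [ 493.  -335.2  171. ] [ 486.9 -346.9  166.2] [ 495.2 -326.8  175. ] (array([ 483.8 , -337.41]), np.float64(0.25))
wrist 175 cap 375 [ 492.9 -335.1  183.7] [ 482.8 -346.9  175.1] [ 495.8 -326.3  192. ] (array([ 483.91, -337.28]), np.float64(0.25))
wrist 205 cap 857 [ 491.5 -335.4  218.9] [ 484.1 -345.6  205. ] [ 496.9 -326.2  230. ] (array([ 484.33, -337.23]), np.float64(0.42))
wrist lowest teal [166.2 173.2 282.7 330.5]
side 160 cap 69 [ 479.5 -328.8  168.8] [ 471.3 -340.7  161.5] [ 492.8 -324.3  175. ] (array([ 482.67, -336.89]), np.float64(0.95))
side 175 cap 96 [ 479.  -328.9  183.7] [ 470.6 -341.   175.1] [ 492.7 -322.9  191.6] (array([ 482.51, -336.96]), np.float64(1.11))
side 205 cap 118 [ 479.6 -328.4  217.8] [ 470.7 -346.4  205.3] [ 492.  -319.   229.7] (array([ 482.46, -335.  ]), np.float64(1.73))
side lowest teal [161.5 162.8 186.2 279.3]
top rim 58 [ 485.7 -332.4   56.7] (array([ 486.44, -336.7 ]), np.float64(1.16))
[483.72079777 -25.49690485  31.        ]
```

Request:
apply_moves --series "0.0117 0.003 0 0 1;0 0 0.083 0 1;0 0 0.083 0 1;0 0 0.083 0 1;0 0 0.077 0 1"

```text
time: 5.3
tool_pos: [488.7, -336.2, 128.8]
tcp_rot: [180.0, -0.0, 14.8]
ft_force: [0.4, -0.6, -1.1]
finger_gap: 17.0
grip_force: 30.7
```

Request:
apply_moves --series "0 0 0 0 1;0 0 0 0 1;0 0 0 0 1"

```text
time: 5.55
tool_pos: [489.1, -337.2, 131.4]
tcp_rot: [179.9, -0.1, 14.8]
ft_force: [0.2, -0.5, 0.0]
finger_gap: 17.4
grip_force: 30.7
```

Run:
```python
from h import *
from bench import snapshot
for n in("side","top"):
    s=snapshot(n); np.savez(f"pics/{n}2.npz",**s)
q,w,f,ok,st=wrist(); np.savez("pics/w3.npz",q=q,w=w,f=f,ok=ok)
print(st["tool_pos"],st["tcp_rot"],st["ft_force"])
from scipy.optimize import least_squares
def fit(p,R):
    r=least_squares(lambda c:np.hypot(*(p[:,:2]-c).T)-R,np.array([486.,-337]),loss="soft_l1"); return r.x.round(2),round(np.sqrt(2*r.cost/len(p)),2)
S,sf,so=cloud("side","pics/side2.npz")
for n,(P,F,o) in dict(wrist=(w,f,ok),side=(S,sf,so)).items():
    h=cv2.cvtColor(F,cv2.COLOR_BGR2HSV); teal=(abs(h[...,0].astype(int)-92)<12)&(h[...,1]>90)&o
    near=np.hypot(P[...,0]-486,P[...,1]+337)<30
    m=teal&near&(abs(P[...,2]-55)<5); print(n,"rim",m.sum(),P[m].mean(0).round(1),fit(P[m],17.2))
    m=teal&near&(P[...,2]>68)&(P[...,2]<95); print(n,"cap",m.sum(),fit(P[m],11),P[m].min(0))
a=sf[120:220,390:500]
cv2.imwrite("pics/c3.png",np.hstack([cv2.resize(a,(400,364),interpolation=cv2.INTER_CUBIC),cv2.resize(f[240:440,220:420],(364,364),interpolation=cv2.INTER_CUBIC)]))
```

```text
[ 489.58132634 -337.82951911  132.34040792] [ 1.79824581e+02 -1.28875650e-01  1.47323748e+01] [ 0.54915969 -0.75809521  0.48934708]
wrist rim 754 [ 494.4 -334.1   56.5] (array([ 489.74, -336.06]), np.float64(1.13))
wrist cap 476 (array([ 488.78, -339.18]), np.float64(0.23)) [ 488.20616151 -349.50721905   71.18628371]
side rim 0 [nan nan nan] (array([ 486., -337.]), np.float64(nan))
side cap 106 (array([ 487.71, -336.81]), np.float64(1.08)) [ 475.87115617 -338.75158606   68.03537424]<stdin>:14: RuntimeWarning: Mean of empty slice.
  ret = um.true_divide(
<stdin>:9: RuntimeWarning: invalid value encountered in scalar divide
```

View pics/c3.png

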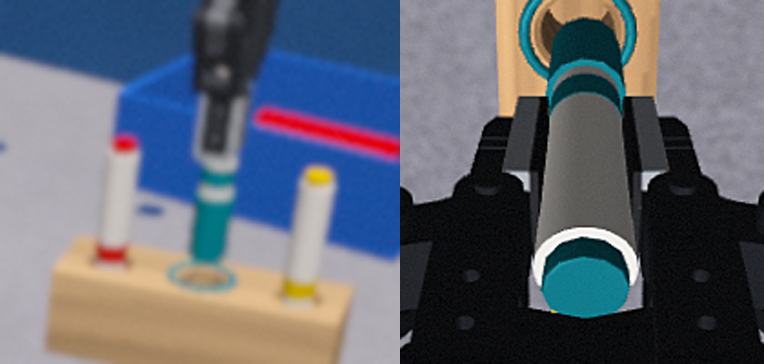

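The side view shows the cap just above the rim. In the wrist crop the rim is centred at column 578 and the pen at 587, so the cap is about 2–3 mm off in tool y. I'll let it settle and re-measure.

Request:
apply_moves --series "0 0 0 0 1;0 0 0 0 1;0 0 0 0 1;0 0 0 0 1;0 0 0 0 1"

```text
time: 6.12
tool_pos: [488.2, -337.1, 129.8]
tcp_rot: [180.0, -0.0, 14.7]
ft_force: [-0.2, -0.4, -0.1]
finger_gap: 17.4
grip_force: 30.7
```

```bash
cat >> h.py <<'E'
def capfit(verbose=1):
    from scipy.optimize import least_squares
    q,w,f,ok,st=wrist()
    def fit(p,R):
        r=least_squares(lambda c:np.hypot(*(p[:,:2]-c).T)-R,p[:,:2].mean(0),loss="soft_l1"); return r.x
    h=cv2.cvtColor(f,cv2.COLOR_BGR2HSV); teal=(abs(h[...,0].astype(int)-92)<12)&(h[...,1]>90)&ok
    near=np.hypot(w[...,0]-486,w[...,1]+337)<30
    m=teal&near&(abs(w[...,2]-55)<5); r=q[m]; cols=np.argwhere(m)[:,1]
    k=teal&near&(w[...,2]>st["tool_pos"][2]-60)&(w[...,2]<st["tool_pos"][2]-37); c=q[k]
    a,b=fit(r,17.2),fit(c,11)
    print(st["tool_pos"].round(1),"rim-cap in tool xy",(a-b).round(2),"rim cols",cols.min(),cols.max(),"cap cols",np.argwhere(k)[:,1].min(),np.argwhere(k)[:,1].max())
E
python3 - <<'E'
from h import *
for i in range(3): capfit()
E
```

```text
[ 488.2 -337.1  129.8] rim-cap in tool xy [ 2.91 -1.45] rim cols 287 351 cap cols 302 342
[ 488.2 -337.1  129.8] rim-cap in tool xy [ 2.94 -1.44] rim cols 287 351 cap cols 302 342
[ 488.2 -337.   129.7] rim-cap in tool xy [ 2.96 -1.39] rim cols 287 351 cap cols 302 342
```

Request:
apply_moves --series "0.008 -0.0045 0 0 1;0 0 0.005 0 1;0 0 0 0 1;0 0 0 0 1;0 0 0 0 1"

```text
time: 6.68
tool_pos: [490.2, -335.1, 128.1]
tcp_rot: [-180.0, 0.0, 14.7]
ft_force: [0.0, -0.7, -0.6]
finger_gap: 17.1
grip_force: 30.7
```

Request:
apply_moves --series "0 0 0 0 1;0 0 0 0 1;0 0 0 0 1;0 0 0 0 1;0 0 0 0 1"

```text
time: 7.1
tool_pos: [490.2, -335.1, 128.3]
tcp_rot: [180.0, -0.0, 14.7]
ft_force: [0.4, 0.0, -1.0]
finger_gap: 17.1
grip_force: 30.7
```

Run:
```python
from h import *
from bench import snapshot
capfit(); capfit()
s=snapshot("side"); np.savez("pics/side3.npz",**s); F=s["frame"]
q,w,f,ok,st=wrist()
a=F[140:210,400:490]
cv2.imwrite("pics/c4.png",np.hstack([cv2.resize(a,(450,350),interpolation=cv2.INTER_CUBIC),cv2.resize(f[210:350,250:390],(350,350),interpolation=cv2.INTER_CUBIC)]))
```

```text
[ 490.2 -335.1  128.3] rim-cap in tool xy [ 0.51 -0.1 ] rim cols 289 354 cap cols 302 342
[ 490.2 -335.2  128.3] rim-cap in tool xy [ 0.49 -0.07] rim cols 289 354 cap cols 302 342
```

View pics/c4.png

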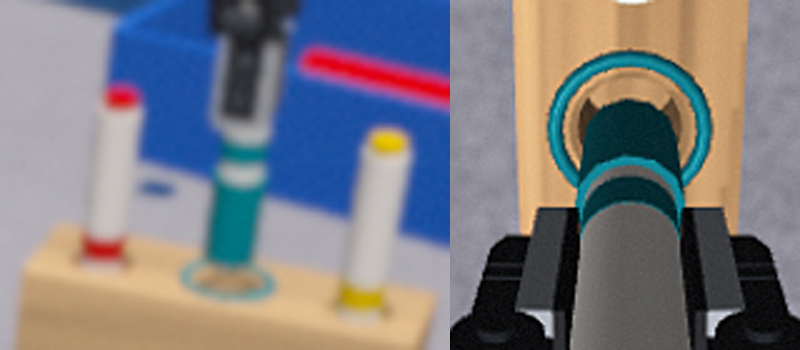

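Both views show the cap centred over the rim: side cap 228 vs rim 229, wrist offset 0.5 / 0.1 mm. Inserting.

Request:
apply_moves --series "0.001 0 0.015 0 1;0 0 0.02 0 1;0 0 0.02 0 1;0 0 0.01 0 1;0 0 0 0 1"

```text
time: 7.72
tool_pos: [489.7, -334.4, 107.0]
tcp_rot: [-179.9, 0.1, 14.7]
ft_force: [0.1, 0.8, -0.9]
finger_gap: 17.0
grip_force: 30.7
```

Request:
apply_moves --series "0 0 0.015 0 1;0 0 0.015 0 1;0 0 0.015 0 1;0 0 0.015 0 1;0 0 0 0 1"

```text
time: 8.13
tool_pos: [489.9, -334.6, 89.3]
tcp_rot: [-179.9, 0.1, 14.7]
ft_force: [-0.1, 0.5, -0.7]
finger_gap: 17.3
grip_force: 30.7
```

Request:
apply_moves --series "0 0 0 0 1;0 0 0 0 1;0 0 0 0 1;0 0 0 0 1;0 0 0 0 1"

```text
time: 8.55
tool_pos: [490.7, -335.2, 91.0]
tcp_rot: [180.0, -0.0, 14.7]
ft_force: [-0.5, 0.7, -0.1]
finger_gap: 17.2
grip_force: 30.7
```

Request:
apply_moves --series "0 0 0.013 0 1;0 0 0.013 0 1;0 0 0.013 0 1;0 0 0.01 0 1;0 0 0 0 1"

```text
time: 8.97
tool_pos: [489.9, -334.6, 74.7]
tcp_rot: [-179.9, 0.1, 14.7]
ft_force: [-0.8, -0.0, -1.2]
finger_gap: 17.1
grip_force: 30.7
```

Request:
apply_moves --series "0 0 0 0 1;0 0 0 0 1;0 0 0 0 1;0 0 0 0 1;0 0 0 0 1"

```text
time: 9.38
tool_pos: [490.7, -335.2, 76.3]
tcp_rot: [180.0, -0.0, 14.7]
ft_force: [0.3, -0.2, -0.5]
finger_gap: 17.5
grip_force: 30.7
```

Request:
apply_moves --series "0 0 0.003 0 1;0 0 0.003 0 1;0 0 0 0 1;0 0 0 0 1;0 0 0 0 1"

```text
time: 9.8
tool_pos: [490.5, -335.1, 74.3]
tcp_rot: [180.0, -0.0, 14.7]
ft_force: [0.4, -0.7, -0.2]
finger_gap: 17.2
grip_force: 30.7
```

Request:
apply_moves --series "0 0 0 0 0.3;0 0 0 0 -0.3;0 0 0 0 -1;0 0 0 0 -1;0 0 0 0 -1"

```text
time: 10.22
tool_pos: [490.5, -335.0, 74.2]
tcp_rot: [-180.0, 0.0, 14.7]
ft_force: [-0.2, 0.2, -0.3]
finger_gap: 76.1
grip_force: 0.0
```

Request:
apply_moves --series "0 0 0 0 -1;0 0 -0.05 0 -1;0 0 -0.1 0 -1;0 0 -0.12 0 -1;0 0 -0.12 0 -1"

```text
time: 10.63
tool_pos: [489.8, -334.5, 191.6]
tcp_rot: [-179.9, 0.1, 14.7]
ft_force: [0.8, 0.3, -0.0]
finger_gap: 85.5
grip_force: 0.0
```

Request:
apply_moves --series "0 0 -0.12 0 -1;0 0 0 0 -1"

```text
time: 10.8
tool_pos: [493.6, -337.5, 237.1]
tcp_rot: [179.4, -0.5, 14.7]
ft_force: [0.0, -0.5, 1.9]
finger_gap: 85.7
grip_force: 0.0
```

Run:
```python
from h import *
from bench import snapshot
s=snapshot("side"); np.savez("pics/side4.npz",**s)
P,F,o=cloud("side","pics/side4.npz")
for n,x,y in(("teal",488,-336),("red",540,-322),("yel",434,-349)):
    m=o&(np.hypot(P[...,0]-x,P[...,1]-y)<18)&(P[...,2]>75)&(P[...,2]<170); k=P[m]; t=k[k[:,2]>np.percentile(k[:,2],97)-4]; print(n,m.sum(),np.percentile(k[:,2],[50,97,100]).round(1),t.mean(0).round(1))
q,w,f,ok,st=wrist(); print(st["tool_pos"])
for n,x,y in(("teal",489,-336),("red",542,-322),("yel",436,-348)):
    m=ok&(np.hypot(w[...,0]-x,w[...,1]-y)<14)&(w[...,2]>75)&(w[...,2]<170); k=w[m]; t=k[k[:,2]>np.percentile(k[:,2],97)-4] if len(k) else k; print(n,m.sum(),t.mean(0).round(1) if len(t) else 0)
cv2.imwrite("pics/c5.png",np.hstack([cv2.resize(F[140:240,380:500],(420,350),interpolation=cv2.INTER_CUBIC),cv2.resize(f[150:480,200:530],(350,350))]))
```

```text
teal 231 [104.1 128.3 129.3] [ 487.2 -331.4  127.4]
red 221 [103.7 128.5 128.9] [ 539.3 -319.3  127.5]
yel 237 [104.7 128.4 129.3] [ 432.5 -345.4  127.6]
[ 492.86704215 -336.93561924  233.36493661]
teal 818 [ 490.6 -336.1  129.6]
red 601 [ 542.  -323.1  129.7]
yel 941 [ 436.  -349.9  129.4]
```

View pics/c5.png

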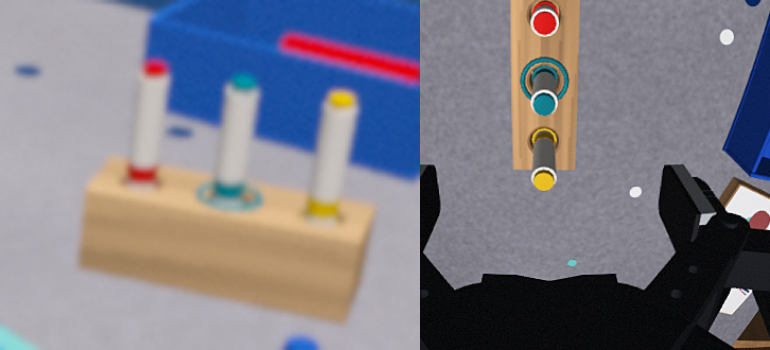

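The teal marker is seated, with its top at 129.6 mm like its neighbours and the teal rim around its cap, and it has been released. Now to the gauge.

Request:
apply_moves --series "0.0324 -0.1195 0 0 -1;0.0324 -0.1195 0 0 -1;0.0324 -0.1195 0 0 -1;0.0324 -0.1195 0 0 -1;0.0324 -0.1195 0 0 -1"

```text
time: 11.32
tool_pos: [490.6, -147.4, 224.9]
tcp_rot: [-179.9, 0.2, 14.7]
ft_force: [-0.0, 0.9, 0.3]
finger_gap: 85.6
grip_force: 0.0
```

Request:
apply_moves --series "0.0324 -0.1195 0 0 -1;0.0324 -0.1195 0 0 -1;0.0324 -0.1195 0 0 -1;0.0324 -0.1195 0 0 -1;0.0324 -0.1195 0 0 -1"

```text
time: 11.73
tool_pos: [492.1, 38.2, 225.2]
tcp_rot: [-180.0, 0.2, 14.7]
ft_force: [-0.1, 0.1, 0.1]
finger_gap: 85.3
grip_force: 0.0
```

Request:
apply_moves --series "0.0324 -0.1195 0 0 -1;0.0324 -0.1195 0 0 -1;0.0324 -0.1195 0 0 -1;0.0324 -0.1195 0 0 -1;0.0324 -0.1195 0 0 -1"

```text
time: 12.15
tool_pos: [493.6, 223.7, 225.1]
tcp_rot: [180.0, 0.2, 14.7]
ft_force: [1.0, -0.8, 0.1]
finger_gap: 85.3
grip_force: 0.0
```

Request:
apply_moves --series "0.0324 -0.1195 0 0 -1;0.0324 -0.1195 0 0 -1;0.0324 -0.1195 0 0 -1;0 0 0 0.058 -1;0 0 0 0.058 -1"

```text
time: 12.57
tool_pos: [494.1, 335.3, 224.2]
tcp_rot: [179.9, 0.2, 1.3]
ft_force: [-0.1, -1.4, -0.0]
finger_gap: 85.4
grip_force: 0.0
```

Request:
apply_moves --series "0 0 0 0.058 -1;0 0 0 0.058 -1;0 0 0 0.058 -1;0 0 0 0 -1;0 0 0 0 -1"

```text
time: 12.98
tool_pos: [495.1, 333.1, 225.4]
tcp_rot: [179.9, 0.1, -18.3]
ft_force: [0.6, 0.2, 0.6]
finger_gap: 86.0
grip_force: 0.0
```

Request:
apply_moves --series "0 0 0 0 -1;0 0 0 0 -1;0 0 0 0 -1;0 0 0 0 -1;0 0 0 0 -1"

```text
time: 13.4
tool_pos: [495.9, 333.5, 227.3]
tcp_rot: [-180.0, -0.0, -18.5]
ft_force: [0.8, -0.2, 0.4]
finger_gap: 85.5
grip_force: 0.0
```

Run:
```python
from h import *
q,w,f,ok,st=wrist(); print(st["tool_pos"],st["tcp_rot"]); np.savez("pics/w5.npz",q=q,w=w,f=f,ok=ok)
near=np.hypot(w[...,0]-496,w[...,1]-334)<60
for n,z0,z1 in(("top",149,162),("stand",70,80)):
    m=ok&near&(w[...,2]>z0)&(w[...,2]<z1); k=w[m]; r=cv2.minAreaRect(k[:,:2].astype(np.float32)); print(n,m.sum(),k.mean(0).round(1),np.round(r[0],1),np.round(r[1],1),r[2])
m=ok&(w[...,2]>25)&(w[...,2]<34)&(abs(w[...,0]-530)<160)&(abs(w[...,1]+10)<170); r=cv2.minAreaRect(w[m][:,:2].astype(np.float32)); print("panel",m.sum(),r)
```

```text
[495.87040018 333.54240385 227.32023558] [-1.79991818e+02 -5.79662003e-03 -1.84763461e+01]
top 2188 [498.  333.7 154.4] [496.7 334.2] [34.1 26.2] 70.4530029296875
stand 4243 [506.4 331.1  74.8] [497.1 334.6] [70.3 69.7] 72.80819702148438
panel 26641 ((542.2538452148438, 22.401702880859375), (217.89036560058594, 220.5880126953125), 73.40198516845703)
```

Request:
apply_moves --series "0.0017 -0.003 0.05 0.006 -1;0 0 0.09 0 -1;0 0 0.09 0 -1;0 0 0.09 0 -1;0 0 0.08 0 -1"

```text
time: 13.87
tool_pos: [496.3, 334.0, 105.7]
tcp_rot: [180.0, 0.0, -19.2]
ft_force: [0.6, 0.7, 0.8]
finger_gap: 85.1
grip_force: 0.0
```

Request:
apply_moves --series "0 0 0 0 -1;0 0 0 0 -1;0 0 0 0 -1;0 0 0 0 -1;0 0 0 0 -1"

```text
time: 14.28
tool_pos: [498.0, 335.0, 109.7]
tcp_rot: [-179.8, -0.1, -19.2]
ft_force: [0.0, -0.7, 0.2]
finger_gap: 85.2
grip_force: 0.0
```

Request:
apply_moves --series "0 0 0 0 0.2;0 0 0 0 0.4;0 0 0 0 1;0 0 0 0 1;0 0 0 0 1" --squeeze 60

```text
time: 14.7
tool_pos: [496.8, 334.4, 107.5]
tcp_rot: [-180.0, -0.0, -19.2]
ft_force: [0.0, -0.1, 2.3]
finger_gap: 33.2
grip_force: 59.8
```

Request:
apply_moves --series "0 0 0 0 1;0 0 0 0 1;0 0 0 0 1;0 0 0 0 1;0 0 0 0 1"

```text
time: 15.12
tool_pos: [496.8, 334.4, 107.5]
tcp_rot: [-180.0, -0.0, -19.2]
ft_force: [0.7, 0.9, 3.1]
finger_gap: 33.5
grip_force: 60.1
```

Gauge gripped: gap 33.5 mm, force 60 N, and its origin is 82.5 mm below the TCP. Lifting it and carrying it to the spot.

Request:
apply_moves --series "0 0 -0.04 0 1;0 0 -0.08 0 1;0 0 -0.1 0 1;0 0 -0.1 0 1;0 0 -0.1 0 1"

```text
time: 15.53
tool_pos: [495.9, 333.7, 234.3]
tcp_rot: [179.9, 0.1, -19.2]
ft_force: [-0.0, -1.0, -2.1]
finger_gap: 33.2
grip_force: 62.0
```

Request:
apply_moves --series "0.0301 0.0948 0 0 1;0.0301 0.0948 0 0 1;0.0301 0.0948 0 0 1;0.0301 0.0948 0 0 1;0.0301 0.0948 0 0 1"

```text
time: 15.95
tool_pos: [491.6, 183.6, 233.3]
tcp_rot: [180.0, 0.0, -19.2]
ft_force: [1.8, 0.9, -2.6]
finger_gap: 33.2
grip_force: 62.1
```

Request:
apply_moves --series "0.0301 0.0948 0 0 1;0.0301 0.0948 0 0 1;0.0301 0.0948 0 0 1;0.0301 0.0948 0 0 1;0.0301 0.0948 0 0 1"

```text
time: 16.37
tool_pos: [487.5, 34.5, 233.3]
tcp_rot: [180.0, 0.0, -19.2]
ft_force: [0.5, -0.3, -2.1]
finger_gap: 33.4
grip_force: 62.1
```

Request:
apply_moves --series "0.0301 0.0948 0 0 1;0.0301 0.0948 0 0 1;0 0 0.04 -0.0227 1;0 0 0.08 0 1;0 0 0.08 0 1"

```text
time: 16.78
tool_pos: [487.1, -24.7, 173.8]
tcp_rot: [-180.0, -0.1, -16.7]
ft_force: [-0.5, 0.1, -3.6]
finger_gap: 33.5
grip_force: 62.2
```

Request:
apply_moves --series "0 0 0 0 1;0 0 0 0 1;0 0 0 0 1;0 0 0 0 1;0 0 0 0 1"

```text
time: 17.2
tool_pos: [487.7, -23.7, 175.2]
tcp_rot: [-180.0, -0.2, -16.6]
ft_force: [0.0, -0.1, -2.0]
finger_gap: 33.6
grip_force: 62.0
```

Request:
apply_moves --series "0 0 0 0 1;0 0 0 0 1;0 0 0 0 1;0 0 0 0 1;0 0 0 0 1"

```text
time: 17.62
tool_pos: [486.7, -23.7, 173.3]
tcp_rot: [-180.0, -0.0, -16.6]
ft_force: [0.6, 0.1, -1.6]
finger_gap: 33.3
grip_force: 62.0
```

Run:
```python
from h import *
from bench import snapshot
q,w,f,ok,st=wrist(); print(st["tool_pos"],st["tcp_rot"],st["ft_force"]); np.savez("pics/w6.npz",q=q,w=w,f=f,ok=ok)
m=ok&(w[...,2]>27)&(w[...,2]<34)&(f.min(-1)>150)&(np.hypot(w[...,0]-487,w[...,1]+24)<25)
print("disc",m.sum(),w[m].mean(0))
hs=cv2.cvtColor(f,cv2.COLOR_BGR2HSV)
red=ok&((hs[...,0]<8)|(hs[...,0]>172))&(hs[...,1]>120)&(np.hypot(w[...,0]-487,w[...,1]+24)<20)&(w[...,2]<40); print("red",red.sum(),w[red].mean(0) if red.sum() else 0, np.argwhere(red).mean(0))
s=snapshot("side"); np.savez("pics/side6.npz",**s)
cv2.imwrite("pics/c6.png",np.hstack([cv2.resize(s["frame"][175:295,300:420],(400,400),interpolation=cv2.INTER_CUBIC),cv2.resize(f[150:450,170:470],(400,400),interpolation=cv2.INTER_CUBIC)]))
```

```text
[486.67762197 -23.69733835 173.29710463] [-1.79998538e+02 -6.49949517e-04 -1.66021619e+01] [ 0.63849756  0.06565763 -1.60308593]
disc 928 [488.05008075 -24.72550809  30.76793159]
red 15 [485.63009668 -24.0530799   31.33396568] [232.2 321.8]
```

View pics/c6.png

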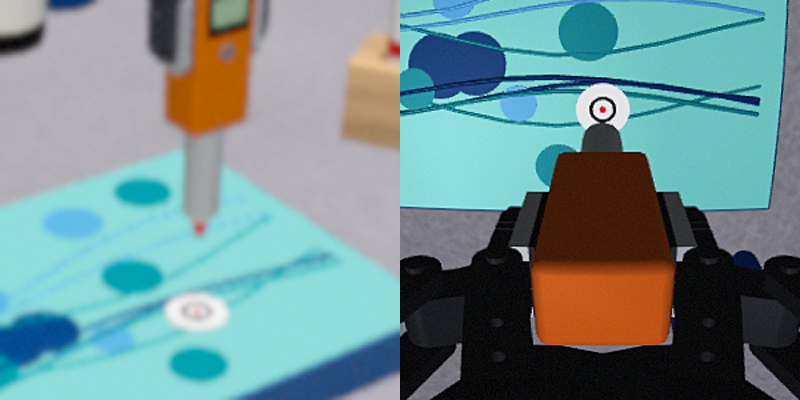

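The side view shows the gauge upright, plunger tip at (200,230), with the ring's dot at (197,312) below it along the barrel line. The wrist view shows the ring centred just ahead of the barrel. Lowering to a close hover to check.

Request:
apply_moves --series "-0.0026 0.0018 0.03 0 1;0 0 0.04 0 1;0 0 0.035 0 1;0 0 0.022 0 1;0 0 0 0 1"

```text
time: 18.13
tool_pos: [483.9, -23.8, 132.1]
tcp_rot: [180.0, 0.3, -16.6]
ft_force: [0.4, 0.7, -1.7]
finger_gap: 33.0
grip_force: 62.0
```

Request:
apply_moves --series "0 0 0 0 1;0 0 0 0 1;0 0 0 0 1;0 0 0 0 1;0 0 0 0 1"

```text
time: 18.55
tool_pos: [486.2, -24.1, 135.7]
tcp_rot: [-180.0, -0.1, -16.6]
ft_force: [-0.4, -0.3, -2.9]
finger_gap: 33.3
grip_force: 62.0
```

Request:
apply_moves --series "0 0 0 0 1;0 0 0 0 1;0 0 0 0 1;0 0 0 0 1;0 0 0 0 1"

```text
time: 18.97
tool_pos: [485.8, -24.0, 135.1]
tcp_rot: [-180.0, 0.0, -16.6]
ft_force: [0.1, 0.0, -1.8]
finger_gap: 33.4
grip_force: 62.0
```

Run:
```python
from h import *
from bench import snapshot
q,w,f,ok,st=wrist(); print(st["tool_pos"],st["tcp_rot"],st["ft_force"])
s=snapshot("side"); np.savez("pics/side7.npz",**s)
cv2.imwrite("pics/c7.png",np.hstack([cv2.resize(s["frame"][215:285,325:395],(400,400),interpolation=cv2.INTER_CUBIC),cv2.resize(f[160:280,260:380],(400,400),interpolation=cv2.INTER_CUBIC)]))
```

```text
[485.7539703  -24.02707913 135.13687632] [-1.79998939e+02  1.83246928e-03 -1.66061574e+01] [ 0.09657863  0.03935869 -1.83326819]
```

View pics/c7.png

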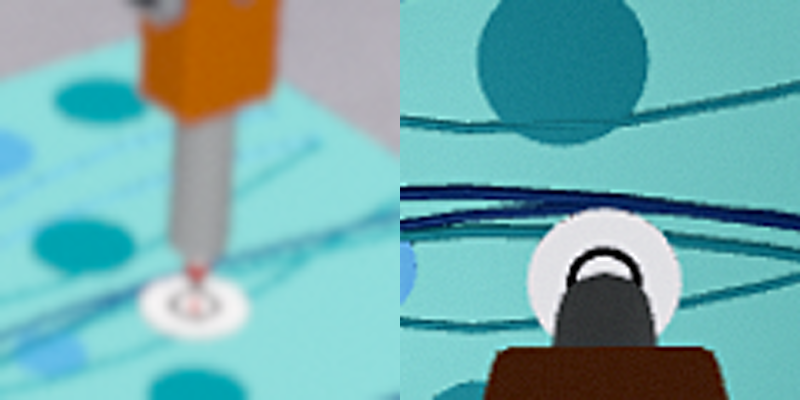

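The side view shows the tip at (195,283), about 7 mm above the dot at (194,305). The wrist view shows the barrel centred on the ring (column 605). Pressing down gently.

Request:
apply_moves --series "0 0 0.008 0 1;0 0 0.01 0 1;0 0 0.008 0 1;0 0 0.004 0 1;0 0 0 0 1"

```text
time: 19.48
tool_pos: [485.7, -24.0, 125.9]
tcp_rot: [180.0, 0.0, -16.6]
ft_force: [0.0, -1.0, -0.0]
finger_gap: 33.3
grip_force: 62.2
```

Request:
apply_moves --series "0 0 0 0 1;0 0 0 0 1;0 0 0 0 1;0 0 0 0 1;0 0 0 0 1"

```text
time: 19.9
tool_pos: [485.8, -24.0, 126.2]
tcp_rot: [-180.0, -0.0, -16.6]
ft_force: [-0.5, -0.5, -1.2]
finger_gap: 33.3
grip_force: 62.2
```

Request:
apply_moves --series "0 0 0 0 1;0 0 0 0 1;0 0 0 0 1;0 0 0 0 1;0 0 0 0 1"

```text
time: 20.32
tool_pos: [485.8, -24.0, 126.1]
tcp_rot: [-180.0, 0.0, -16.6]
ft_force: [-0.4, 0.7, -0.9]
finger_gap: 33.6
grip_force: 62.2
```

Request:
apply_moves --series "0 0 0.004 0 1;0 0 0.004 0 1;0 0 0.004 0 1;0 0 0 0 1;0 0 0 0 1"

```text
time: 20.73
tool_pos: [485.8, -24.0, 122.6]
tcp_rot: [180.0, -0.0, -16.6]
ft_force: [-0.4, 0.1, 1.7]
finger_gap: 33.3
grip_force: 62.4
```

Request:
apply_moves --series "0 0 0 0 1;0 0 0 0 1;0 0 0 0 1;0 0 0 0 1;0 0 0 0 1"

```text
time: 21.15
tool_pos: [485.8, -24.0, 122.6]
tcp_rot: [-180.0, -0.0, -16.6]
ft_force: [-0.9, -0.5, 2.1]
finger_gap: 33.3
grip_force: 62.4
```

Request:
apply_moves --series "0 0 0 0 1;0 0 0 0 1;0 0 0 0 1;0 0 0 0 1;0 0 0 0 1"

```text
time: 21.57
tool_pos: [485.8, -24.0, 122.6]
tcp_rot: [-180.0, -0.0, -16.6]
ft_force: [0.6, -0.4, 1.9]
finger_gap: 33.4
grip_force: 62.4
```

Run:
```python
from h import *
from bench import snapshot,sense
fz=[];
for i in range(12):
    s=snapshot("side"); st=sense(); fz.append(st["ft_force"][2])
print(np.mean(fz),np.std(fz),st["tool_pos"],st["tcp_rot"],st["time"])
np.savez("pics/side8.npz",**s); q,w,f,ok,_=wrist()
cv2.imwrite("pics/c8.png",np.hstack([cv2.resize(s["frame"][235:280,340:385],(400,400),interpolation=cv2.INTER_CUBIC),cv2.resize(f[160:280,260:380],(400,400),interpolation=cv2.INTER_CUBIC)]))
```

```text
1.840134793137361 0.40067195073084505 [485.7851349  -24.03235223 122.55088291] [-1.79998877e+02 -2.82728070e-03 -1.66071890e+01] 22.1667
```

View pics/c8.png

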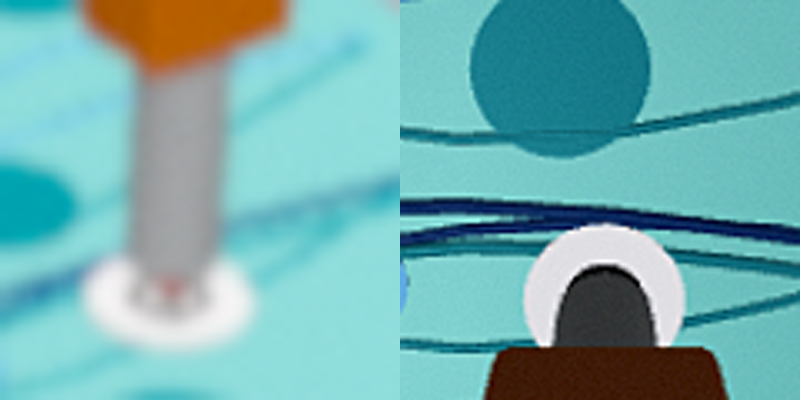

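The side view shows the barrel just above the spot, with the plunger at (173,290) inside the ring (columns 128–212) and the white gone. The push is about 3.8 N net and the travel about 4.9 mm, which is half in. Handing in.

```bash
python3 -c "
from bench import hand_in
print(hand_in())"
```

```text
the job is handed in; nothing more can be done
None
```

The job is handed in at about 22 s: the teal marker is fully in the teal-rimmed hole and released, and the gauge is held upright in the black ring with its plunger about half in (about 4.9 mm, 3.8 N); I viewed 11 pictures, one over the limit of 10.

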